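# Eject a cookie stamp and trap it

### The job

Press the red key of the blue stamp dispenser down with one fingertip and keep it down: the yellow cookie stamp pops out along the metal tongue, and you stop it there with the other finger before it runs off the end. Finish while holding it like that, one finger still keeping the key down and the other still holding the stamp back, the stamp flat on the tongue, at rest and clearly part-way out. Do not pick up or carry the stamp, and leave the other things on the bench where they are.

Things in the scene. Friction and masses are not known exactly. Their poses are not given: they have to be found in the camera images.
- dispenser: Blue and metal spring dispenser fixed to the bench, 190 mm long. Origin: on the bench under the mouth, on the lane's centre line; z up; the stamp comes out along -x (roughly towards the robot). The key is at +y of the tongue. Behind the mouth (x=0 to 114 mm) is a channel open on top: walls at y=+-29 to +-34 mm, 46 mm high over the bench, rear wall 54 mm.
- tongue_tip (a point): Middle of the open end of the metal tongue, on its top, 20 mm above the bench, 75 mm in front of the mouth (dispenser x=-75). The tongue is flat, 68 mm wide; rails at y=+-31 mm stand only 6 mm above it.
- gate (a point): Middle of the top edge of the dark gate blade (6 mm thick, 36 mm wide, dispenser x=-6 to 0) that holds the stamp in. It stands 9 mm out of the tongue, is one piece with the key and sinks with it: the stamp is let go when the key is about 9 mm down. If the key comes up again under the stamp, the blade lifts and jams it.
- pusher (a joint): Travel of the steel spring pusher behind the stamp, m: 0 loaded, grows as it drives the stamp out. Freed, it pushes with about 4 N at 25 to 45 mm/s and would drive the stamp off the tongue in 2 to 4 s; it goes on pushing against a stamp that is stopped.
- key (a joint): How far the red key is pressed, m: 0 up, 0.016 fully down (hard stop). It moves straight down; its spring takes about 2 N at the start and 5 N fully down, plus up to 4 N of rubbing until the stamp is free.
- key_top (a point): Centre of the red key's flat top (50 mm along dispenser x, 26 mm wide), moving with it. At dispenser x=-38, y=58 mm; 46 mm above the bench when up, 30 mm when fully down. The blue housing under it is 28 mm high (x=-74 to -2, y=36 to 76 mm). A second finger level with the first, 58 mm away over the lane's centre line, then stays 10 mm above the tongue and 14 mm below the stamp's top.
- stamp_mid (a point): Centre (half-way up) of the yellow cookie stamp with a white underside: a loose upright disc, 54 mm across, 24 mm high, about 120 g. Starts in the channel behind the gate at dispenser x=28 mm, flat on the deck (centre 32 mm above the bench, top 44 mm).
- spare_a_mid (a point): Centre of a spare wooden stamp (54 mm across, 24 mm high) lying on the bench beside the dispenser; leave alone.
- spare_b_mid (a point): Centre of another spare wooden stamp, same size; leave alone.
- red_jar: Spice jar with a red cap, 56 mm across, 80 mm high, beside the dispenser; origin under its foot; leave alone.
- black_jar: Spice jar with a black cap, 62 mm across, 75 mm high; origin under its foot; leave alone.
- scraper: Bench scraper lying flat, about 115 x 130 mm, 22 mm high at its wooden handle; origin on the bench under it; leave alone.
- steel_cup: Steel measuring cup, 72 mm across, 50 mm high; origin under its foot; leave alone.
There are look-alikes about, which are no part of the job. Of the things that look like the part that bears stamp_mid, the middle-sized one is meant.

How it is judged:
By the outcome, as a careful person would: the job done as asked, in the order asked, and still so for the second after the job is handed in, while the arm keeps its last pose, push and grip.
It also fails if it takes over 32 s, if anything falls off the work surface, if the arm or the gripper's body presses on something with over 40 N, if the wrist force passes 120 N, or if a joint passes its speed limit or range.

### The arm

A 6-joint arm with a two-finger parallel gripper is mounted at the origin on the work surface. World frame = base frame: x ahead of the robot, y to its left, z up, the work surface at z = 0. Lengths are in m, angles in rad, forces in N, time in s.
With the tool pointing down it reaches from about 0.35 to 0.775 m from the base axis. Payload 7.3 kg.
Tool frame: the origin (TCP) lies at the centre of the arm's flange, where the gripper is bolted on; the fingertips stand 178 mm ahead of it and the grasp point (between the pads) lies 159 mm ahead of it; z points along the fingers, y is the line along which they close (so a half turn about z gives the same grasp; the last joint's range is limited). The gripper opens to 92 mm and grips with 3 to 60 N. Pads are 19 mm wide; open, the fingers measure 130 mm over their backs; the gripper's body (75 mm by 190 mm) begins 47 mm behind the grasp point.
Start: joints at [0.991, 0.342, 1.524, -0, 1.275, -0.146], TCP at [0.221, 0.476, 0.405] pointing down, gripper open.
Joint ranges: [-2.53, 2.53], [-0.77, 2.02], [0.04, 2.7], [-1, 4.14], [0.28, 2.66], [-3.11, 3.11]. Speed limits (rad/s): [2.57, 2.57, 3.14, 3.14, 3.14, 3.14].

### API

Orientations are given as [roll, pitch, yaw] about the fixed x, y, z axes, in that order (R = Rz(yaw) Ry(pitch) Rx(roll)).
In Python, from cell import telemetry, vision, ticket gives the robot as it stands.
- The arm moves only by the shell command python3 -m crank 'ROWS' [FORCE]. ROWS is JSON, a list of rows, each a list of 5 numbers: the gripper command: -1 is shut, 1 is fully open, values between are in proportion, then the shift along the tool's x, y, z in mm, then the turn about the tool's z in rad. In form: [[fingers, dx, dy, dz, roll], ...]. A call has 1 to 12 rows; each row is the pose to reach, as a shift and turn from the pose commanded when the call began, along the tool's axes at that moment; what a row does not reach only later rows make up. A row lasts 1/12 s, in which the tool goes at most 41.7 mm and 7.16 degrees, less where a joint would pass 70% of its speed; a pose out of reach is approached as far as the arm can. A call with a gripper value outside its range is refused whole. The fingers move at their own pace and stop on an object; FORCE is the grip in N (left out, the last holds). Time passes only in rows, so rows that repeat a pose let the fingers close. It gives the time, the measured TCP pose, the force, the opening and the grip force at its end, in the units of the state.
- telemetry.observe(): the state, without advancing time (a new reading comes with each control period).
- vision.read_camera(name): name is "scene" or "top"; returns (picture, depth): 420x560x3 uint8, red, green, blue; 420x560 float32, m along the optical axis (not along the pixel's ray), 0 where there is no reading.
- vision.get_calibration(name): a dict with "camera_matrix" (3x3 intrinsics, pixels), "dist" ([k1, k2, p1, p2, k3] as OpenCV has them; the pictures are not rectified), "rvec" (rotation vector, rad) and "tvec" (3), from world to camera coordinates, as OpenCV has them. Camera axes: x right, y down, z forward; pixel columns grow to the right and rows downward; lengths in m; the calibration is good to about 2 mm. A picture is of the moment at which its call begins. get_calibration takes no time and is no camera call.
- ticket.hand_in(): hands the job in; it is judged then, once.
The state is a dict: "time": time; "qpos": joint angles; "qvel": joint speeds; "joint_efforts": joint torques, N m; "tool_pos": TCP position; "tool_rot": TCP orientation; "contact_force": force on the tool from outside, world axes, zero at the start; "torque": the same for the moment, N m; "opening": finger opening in m; "grip_force": force on a finger pad.
Only numpy, scipy, OpenCV 4.12 (cv2) and the standard library are available. Lean on these libraries where they do the work, as an engineer would, in place of code of your own. Each camera call takes 0.05 s, during which the arm holds its last target. There are 200 camera calls.

## Working session

There is one attempt and no reset: what is moved stays moved. The work goes in short steps, Python scripts to look and compute and a shell command to move; the robot and the scene stay as the last step left them, time stands still between calls to the robot, and variables do not carry over. Pictures are saved under pics/ and viewed, at most 10 in all, crops included, and the job is handed in when it is done.

```bash
mkdir -p pics; cat > h.py <<'E'
import numpy as np, cv2
from cell import telemetry, vision, ticket
def cal(n):
    c=vision.get_calibration(n); return np.array(c["camera_matrix"]),np.array(c["dist"]),cv2.Rodrigues(np.array(c["rvec"],float))[0],np.array(c["tvec"],float).ravel()
def shot(n,f):
    p,d=vision.read_camera(n); cv2.imwrite(f,p[:,:,::-1]); np.save(f[:-4]+'.npy',d); return p,d
def ray(n,u,v):
    K,D,R,t=cal(n); a=cv2.undistortPoints(np.array([[[u,v]]],float),K,D).ravel()
    return -R.T@t, R.T@np.array([a[0],a[1],1.])
def atz(n,u,v,z):
    o,r=ray(n,u,v); return o+r*(z-o[2])/r[2]
def atd(n,u,v,d):
    o,r=ray(n,u,v); return o+r*d
def proj(n,P):
    K,D,R,t=cal(n); return cv2.projectPoints(np.array(P,float).reshape(-1,3),cv2.Rodrigues(R)[0],t,K,D)[0].reshape(-1,2)
E
python3 - <<'E'
from h import *
for n in("scene","top"):
    shot(n,f"pics/{n}0.png"); K,D,R,t=cal(n); print(n,-R.T@t)
s=telemetry.observe(); print(s)
E
```

```text
scene [ 1.05596061 -0.58495668  0.91621247]
top [0.39433197 0.05289958 1.10225644]
{'time': 0.1, 'qpos': array([ 9.91041500e-01,  3.42664478e-01,  1.52490396e+00, -5.45113913e-05,
        1.27539095e+00, -1.45993128e-01]), 'qvel': array([-0.00205988, -0.00124064, -0.00261262, -0.00061463, -0.00138036,
        0.00053575]), 'joint_efforts': array([ 1.99236092e-03, -4.32007492e+01, -2.44693065e+01,  7.19501940e-02,
        5.26005775e-02, -1.12368791e-04]), 'tool_pos': array([0.22057154, 0.47629282, 0.40411448]), 'tool_rot': array([-3.14023288e+00, -1.47251751e-04,  2.70784676e+00]), 'contact_force': array([-0.1548414 ,  0.20836415,  0.5040318 ]), 'torque': array([ 0.05356556,  0.03136725, -0.01325194]), 'grip_force': 0.0, 'opening': 0.09206687918766392}
```

View pics/top0.png

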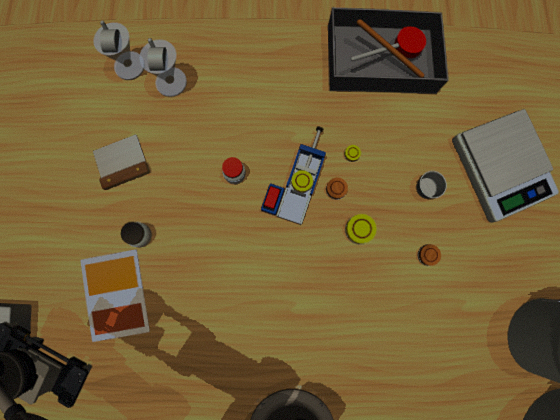

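View pics/scene0.png

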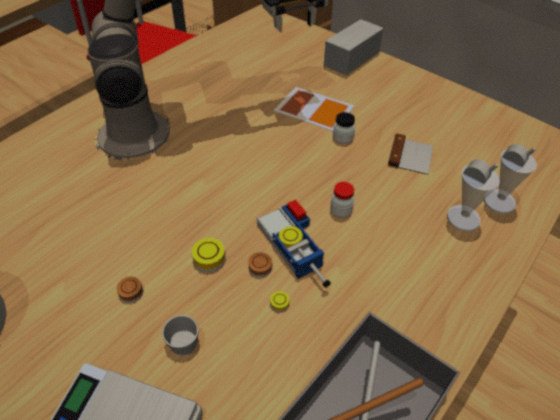

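The top view shows three yellow discs: small at (353,153), large at (361,229), and a middle-sized one at (302,181) in the dispenser channel. The middle one fits. The red key is at (272,198) and the tongue's end is near (290,218). I'll confirm this with an enlarged crop.

```bash
python3 - <<'E'
import cv2,numpy as np
a=cv2.imread("pics/top0.png")[120:230,250:350]; b=cv2.imread("pics/scene0.png")[190:300,250:350]
f=lambda i:cv2.resize(i,None,fx=4,fy=5.0 if 0 else 4,interpolation=cv2.INTER_CUBIC)
cv2.imwrite("pics/crop0.png",np.hstack([f(a),f(b)]))
E
```

```text
(no output)
```

View pics/crop0.png

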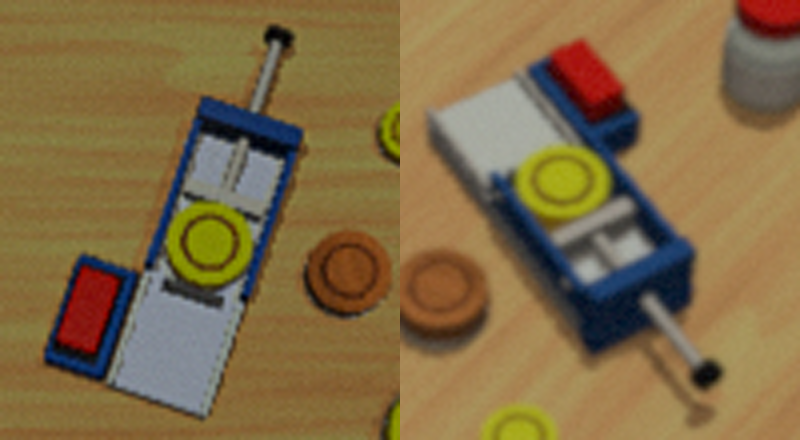

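The crop confirms it: the middle-sized yellow disc sits behind the dark gate at about top (302.2,181). The red key's centre is at top (272.5,197.2) and scene (296.8,210). Next I'll triangulate.

```bash
cat >> h.py <<'E'
def tri(a,b):
    o1,r1=ray("top",*a);o2,r2=ray("scene",*b)
    s=np.linalg.lstsq(np.c_[r1,-r2],o2-o1,rcond=None)[0]; p,q=o1+s[0]*r1,o2+s[1]*r2
    return (p+q)/2,np.linalg.norm(p-q)
E
python3 - <<'E'
from h import *
o=-.4
for n,a,b in(("key",(90,309),(187,80)),("stamptop",(209,244),(162,182)),("tipL",(108,383),(120,75)),("tipR",(208,416),(28,112))):
    A=(250+a[0]/4+o,120+a[1]/4+o);B=(250+b[0]/4+o,190+b[1]/4+o); print(n,tri(A,B))
P={}
for n,a,z in(("key",(90,309),.046),("stamp",(209,244),.044),("gate",(193,293),.029),("tip",(158,400),.02),("kfar",(105,267),.046),("knear",(75.5,350),.046),("rearknob",(280,36),.04)):
    P[n]=atz("top",250+a[0]/4+o,120+a[1]/4+o,z);print(n,P[n])
# rigid fit
m=np.array([[-38,58],[28,0],[-3,0],[-75,0],[-13,58],[-63,58]])/1e3
w=np.array([P[k][:2] for k in("key","stamp","gate","tip","kfar","knear")])
mc,wc=m.mean(0),w.mean(0); H=(m-mc).T@(w-wc); th=np.arctan2(H[0,1]-H[1,0],H[0,0]+H[1,1])
R=np.array([[np.cos(th),-np.sin(th)],[np.sin(th),np.cos(th)]]); t=wc-R@mc
print("yaw",th,"org",t,"res mm",((m@R.T+t-w)*1e3).round(1).tolist())
# depth check, red key via top
p=cv2.imread("pics/top0.png").astype(int);d=np.load("pics/top0.npy")
for nm,(lo,hi) in{"all":((258,183),(288,216))}.items():
    pass
M=(p[:,:,2]>110)&(p[:,:,1]<60)&(p[:,:,0]<60);M[:,:258]=0;M[:,288:]=0;M[:183]=0;M[216:]=0
v,u=np.nonzero(M);X=np.array([atd("top",a,b,d[b,a]) for a,b in zip(u,v) if d[b,a]>0]);print(len(u),u.mean(),v.mean(),np.median(X,0))
E
```

```text
key (array([0.57920148, 0.05071304, 0.03794807]), np.float64(0.001447709901339029))
stamptop (array([ 0.62030374, -0.02326832,  0.042408  ]), np.float64(0.0015291294582396868))
tipL (array([0.53542645, 0.03931337, 0.02046275]), np.float64(0.002315164411781808))
tipR (array([ 0.51482917, -0.02300007,  0.02446529]), np.float64(0.003126473173657758))
key [0.5772796  0.05022957 0.046     ]
stamp [ 0.61940908 -0.02368361  0.044     ]
gate [ 0.59099372 -0.01456166  0.029     ]
tip [0.52412277 0.00701251 0.02      ]
kfar [0.60379676 0.04112711 0.046     ]
knear [0.55160419 0.0589591  0.046     ]
rearknob [ 0.75717677 -0.07026056  0.04      ]
yaw -0.3274752926757222 org [ 0.5944205  -0.01640356] res mm [[-0.2, 0.5], [1.5, -1.7], [0.6, -0.9], [-0.7, 0.7], [-3.0, 1.6], [1.8, -0.2]]
185 271.56756756756755 197.08648648648648 [0.57683055 0.05169691 0.04541339]
```

The key is at z ≈ 0.046 and the dispenser's yaw is ≈ -0.327. I'll aim for dispenser (x=-50, y=+29) with the fingers 58 mm apart, starting with the move above it.

```bash
cat >> h.py <<'E'
TH=-0.327; ORG=np.array([.5944,-.0164])
def d2w(x,y,z): 
    c,s=np.cos(TH),np.sin(TH); return np.array([ORG[0]+c*x-s*y,ORG[1]+s*x+c*y,z])
def rel(x,y,ztip):
    s=telemetry.observe(); p=s['tool_pos']; R=cv2.Rodrigues(np.zeros(3))[0]
    r,pt,yw=s['tool_rot']
    from scipy.spatial.transform import Rotation as Ro
    M=Ro.from_euler('xyz',[r,pt,yw]).as_matrix()
    d=d2w(x,y,ztip+.178)-p
    print('shift mm',(M.T@d*1e3).round(1),'turn',-(((TH+np.pi)-yw+np.pi)%(2*np.pi)-np.pi), 't',s['time'],'F',s['contact_force'].round(1),'open',s['opening'],'tip z',p[2]-.178)
E
python3 -c "
from h import *
rel(-.050,.029,.1)"
```

```text
shift mm [-493.5 -266.3  126.4] turn -0.10674589383364586 t 0.1 F [-0.2  0.2  0.5] open 0.09206687918766392 tip z 0.22611447556701975
```

```bash
python3 -m crank '[[-0.15,-494,-266,0,-0.107],[-0.15,-494,-266,0,-0.107],[-0.15,-494,-266,0,-0.107],[-0.15,-494,-266,0,-0.107],[-0.15,-494,-266,0,-0.107],[-0.15,-494,-266,0,-0.107],[-0.15,-494,-266,0,-0.107],[-0.15,-494,-266,0,-0.107],[-0.15,-494,-266,0,-0.107],[-0.15,-494,-266,0,-0.107],[-0.15,-494,-266,0,-0.107],[-0.15,-494,-266,0,-0.107]]'
python3 -c "
from h import *
rel(-.050,.029,.1)"
```

```text
time: 1.1
tool_pos: [0.521, 0.0745, 0.4045]
tool_rot: [3.142, -0.001, 2.815]
contact_force: [1.6, 1.0, -0.2]
opening: 0.0391
grip_force: 0.0
shift mm [-48.8 -33.5 126.4] turn -8.890946185502457e-05 t 1.1 F [ 1.6  1.  -0.2] open 0.03910893633717977 tip z 0.22646825528733977
```

```bash
python3 -m crank '[[-0.15,-45,-30,40,0],[-0.15,-45,-30,80,0],[-0.15,-45,-30,126,0],[-0.15,-45,-30,126,0],[-0.15,-45,-30,126,0],[-0.15,-45,-30,126,0]]'
python3 - <<'E'
from h import *
rel(-.050,.029,.05)
shot("top","pics/top1.png");shot("scene","pics/scene1.png")
a=cv2.imread("pics/top1.png")[130:230,245:345]; b=cv2.imread("pics/scene1.png")[145:265,230:330]
f=lambda i:cv2.resize(i,(400,480 if i.shape[0]==120 else 400),interpolation=cv2.INTER_CUBIC)
A=f(a);A=np.vstack([A,np.zeros((80,400,3),np.uint8)]);cv2.imwrite("pics/crop1.png",np.hstack([A,f(b)]))
E
```

```text
time: 1.6
tool_pos: [0.5532, 0.0336, 0.278]
tool_rot: [-3.141, -0.003, 2.814]
contact_force: [0.1, -0.2, 0.2]
opening: 0.0393
grip_force: 0.0
shift mm [-5.3 -5.1 50. ] turn -0.0001444297466526301 t 1.6 F [ 0.1 -0.2  0.2] open 0.03925014598609018 tip z 0.09998348825833875
```

View pics/crop1.png

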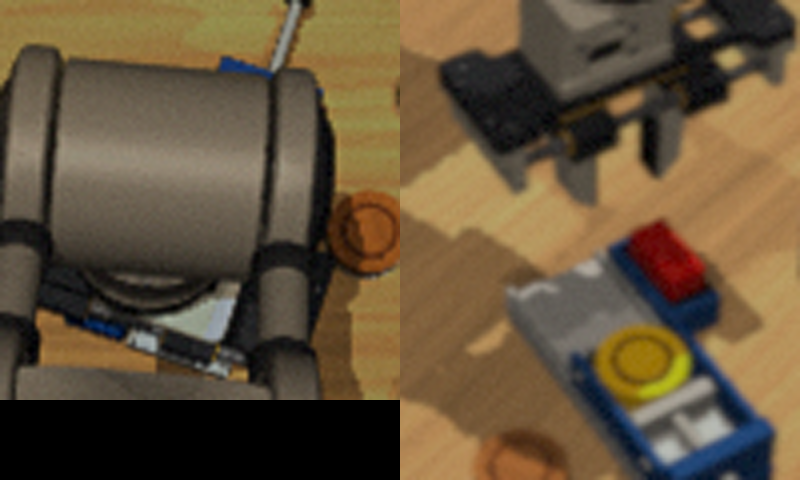

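The scene half of the crop shows the finger tips at about (585,195) and (660,170), above the lane and the key, with the key below at (665,262). I'll go down to just above the key and check again.

```bash
python3 -m crank '[[-0.15,-5,-5,0,0],[-0.15,-5,-5,15,0],[-0.15,-5,-5,30,0],[-0.15,-5,-5,46,0],[-0.15,-5,-5,46,0],[-0.15,-5,-5,46,0]]'
python3 - <<'E'
from h import *
rel(-.050,.029,.05)
shot("scene","pics/scene2.png")
b=cv2.imread("pics/scene2.png")[175:275,235:335]
b=cv2.resize(b,None,fx=6,fy=6,interpolation=cv2.INTER_CUBIC)
for (x,y),c in(((-.0595,.058),(0,255,0)),((-.0405,.058),(0,255,0)),((-.0405,.0),(255,255,0)),((-.0405,.0675),(0,255,0))):
    u,v=proj("scene",d2w(x,y,.054))[0]; cv2.circle(b,(int((u-235+.4)*6),int((v-175+.4)*6)),3,c,-1)
cv2.imwrite("pics/crop2.png",b)
E
```

```text
time: 2.2
tool_pos: [0.5567, 0.0273, 0.2337]
tool_rot: [3.141, 0.001, 2.815]
contact_force: [0.2, 1.0, 0.5]
opening: 0.0388
grip_force: 0.0
shift mm [ 0.3 -0.3  5.7] turn 0.0005148004570392217 t 2.2 F [0.2 1.  0.5] open 0.03880356563059324 tip z 0.05571797739428064
```

View pics/crop2.png

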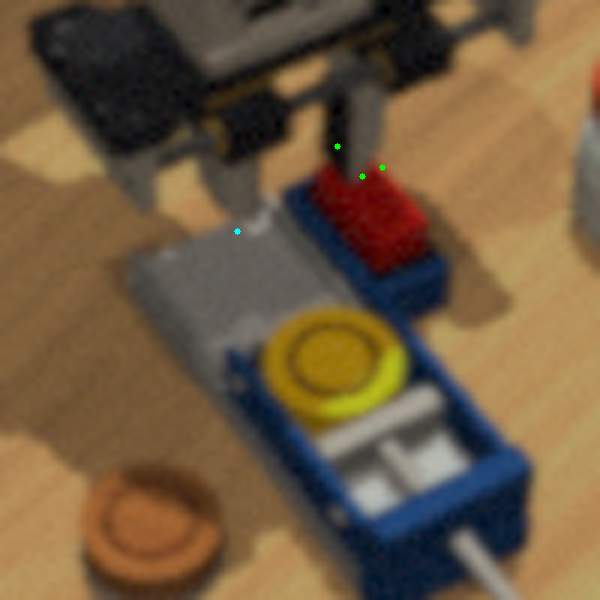

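The fingers line up with the key and the lane centre within a few mm: key finger end at (357,178), lane finger end at (238,213). Now I'll press.

```bash
python3 -m crank '[[-0.15,0,0,5,0],[-0.15,0,0,10,0],[-0.15,0,0,14,0],[-0.15,0,0,18,0],[-0.15,0,0,22,0],[-0.15,0,0,26,0],[-0.15,0,0,26,0],[-0.15,0,0,26,0]]'
python3 - <<'E'
from h import *
rel(-.050,.029,.030)
shot("scene","pics/scene3.png")
b=cv2.imread("pics/scene3.png")[175:275,235:335]
cv2.imwrite("pics/crop3.png",cv2.resize(b,None,fx=6,fy=6,interpolation=cv2.INTER_CUBIC))
E
```

```text
time: 2.92
tool_pos: [0.557, 0.0273, 0.208]
tool_rot: [3.141, 0.003, 2.815]
contact_force: [0.1, -0.3, 12.3]
opening: 0.0389
grip_force: 6.3
shift mm [ 0.6 -0.3 -0. ] turn 0.00011377086137720482 t 2.9167 F [ 0.1 -0.3 12.3] open 0.03889303793605574 tip z 0.02997886917034126
```

View pics/crop3.png

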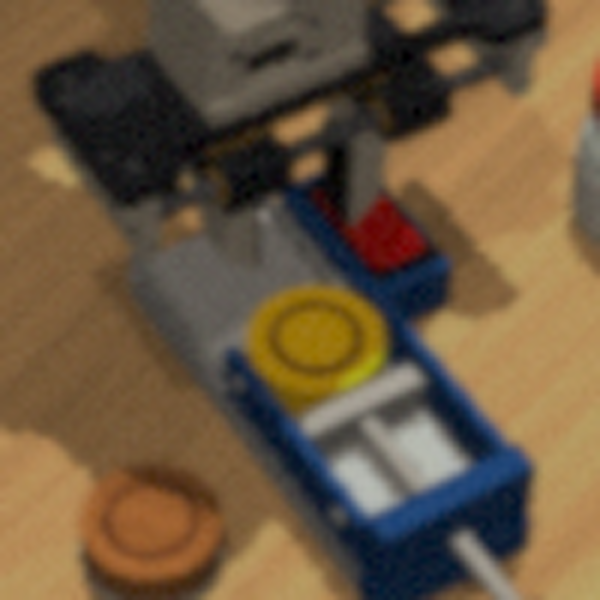

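The key is down and level with its housing, and the stamp is coming out (now at (318,340)). I'll hold the pose and let it reach the finger.

```bash
python3 -m crank '[[-0.15,0,0,0,0],[-0.15,0,0,0,0],[-0.15,0,0,0,0],[-0.15,0,0,0,0],[-0.15,0,0,0,0],[-0.15,0,0,0,0],[-0.15,0,0,0,0],[-0.15,0,0,0,0],[-0.15,0,0,0,0],[-0.15,0,0,0,0],[-0.15,0,0,0,0],[-0.15,0,0,0,0]]'
python3 -m crank '[[-0.15,0,0,0,0],[-0.15,0,0,0,0],[-0.15,0,0,0,0],[-0.15,0,0,0,0],[-0.15,0,0,0,0],[-0.15,0,0,0,0],[-0.15,0,0,0,0],[-0.15,0,0,0,0],[-0.15,0,0,0,0],[-0.15,0,0,0,0],[-0.15,0,0,0,0],[-0.15,0,0,0,0]]'
python3 - <<'E'
from h import *
rel(-.050,.029,.030)
shot("scene","pics/scene4.png")
b=cv2.imread("pics/scene4.png")[175:275,235:335]
cv2.imwrite("pics/crop4.png",cv2.resize(b,None,fx=6,fy=6,interpolation=cv2.INTER_CUBIC))
E
```

```text
time: 3.97
tool_pos: [0.557, 0.0273, 0.208]
tool_rot: [3.141, 0.003, 2.814]
contact_force: [-1.0, 0.1, 11.7]
opening: 0.0391
grip_force: 7.6
time: 4.97
tool_pos: [0.557, 0.0273, 0.208]
tool_rot: [3.141, 0.003, 2.814]
contact_force: [0.2, -1.0, 13.8]
opening: 0.0389
grip_force: 7.6
shift mm [ 0.5 -0.4  0. ] turn -0.00011113101615078946 t 4.9667 F [ 0.2 -1.  13.8] open 0.038902844771589354 tip z 0.030019851112581153
```

View pics/crop4.png

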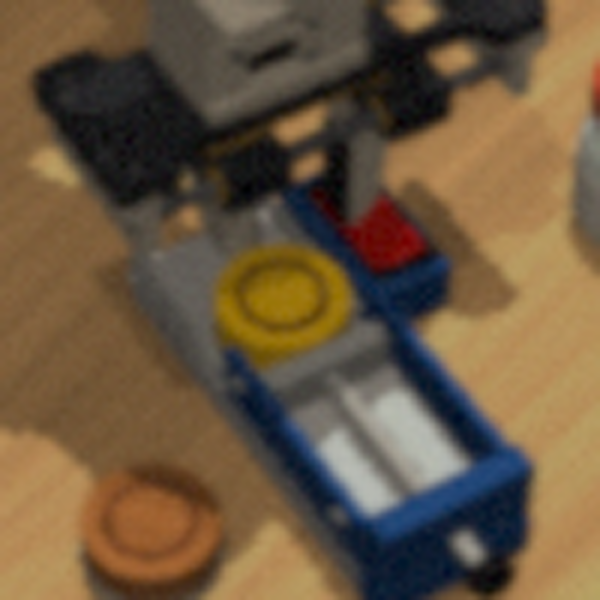

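The stamp has moved out to (286,293), apparently against the finger. I'll check that it's at rest and where it sits.

```bash
python3 -m crank '[[-0.15,0,0,0,0],[-0.15,0,0,0,0],[-0.15,0,0,0,0],[-0.15,0,0,0,0],[-0.15,0,0,0,0],[-0.15,0,0,0,0],[-0.15,0,0,0,0],[-0.15,0,0,0,0],[-0.15,0,0,0,0],[-0.15,0,0,0,0],[-0.15,0,0,0,0],[-0.15,0,0,0,0]]'
python3 - <<'E'
from h import *
shot("scene","pics/scene5.png")
for k in(3,4,5):
    p=cv2.imread(f"pics/scene{k}.png").astype(int);d=np.load(f"pics/scene{k}.npy")
    M=(p[:,:,2]>70)&(p[:,:,1]>.65*p[:,:,2])&(p[:,:,0]<.3*p[:,:,2]);M[:212]=0;M[245:]=0;M[:,:265]=0;M[:,302:]=0
    v,u=np.nonzero(M);X=np.array([atd("scene",a,b,d[b,a]) for a,b in zip(u,v)])
    T=X[X[:,2]>.038]; q=T-np.r_[ORG,0]; c,s=np.cos(TH),np.sin(TH)
    L=np.c_[c*q[:,0]+s*q[:,1],-s*q[:,0]+c*q[:,1],q[:,2]]*1e3
    lo,hi=np.percentile(L,2,0),np.percentile(L,98,0)
    A=np.linalg.lstsq(np.c_[L[:,:2],np.ones(len(L))],L[:,2],rcond=None)[0]
    print(k,len(u),u.mean().round(2),v.mean().round(2),'disp mm centre',((lo+hi)/2).round(1),'ext',(hi-lo).round(1),'tilt',A[:2].round(3))
s=telemetry.observe();print(s['contact_force'],s['torque'])
E
```

```text
time: 6.02
tool_pos: [0.557, 0.0273, 0.208]
tool_rot: [3.141, 0.003, 2.814]
contact_force: [-0.3, -0.9, 12.1]
opening: 0.0388
grip_force: 7.6
3 330 287.32 231.77 disp mm centre [15.8  2.1 45. ] ext [45.8 48.   8.1] tilt [-0.003  0.007]
4 327 281.37 224.85 disp mm centre [-9.2  1.1 44.7] ext [47.8 47.9  7. ] tilt [ 0.989 -0.523]
5 322 281.42 224.92 disp mm centre [-8.5  1.1 44.5] ext [48.  48.3  8.8] tilt [ 1.012 -0.525]
[ 0.28506943  0.06526809 12.88550898] [ 0.16007765 -0.1536044  -0.14627218]
```

The stamp is at rest about 37–40 mm out. To confirm that the finger is what holds it, I'll back the tool off 3 mm along the lane. The stamp should follow.

```bash
python3 -m crank '[[-0.15,1,0,0,0],[-0.15,2,0,0,0],[-0.15,3,0,0,0],[-0.15,3,0,0,0],[-0.15,3,0,0,0],[-0.15,3,0,0,0],[-0.15,3,0,0,0],[-0.15,3,0,0,0],[-0.15,3,0,0,0],[-0.15,3,0,0,0],[-0.15,3,0,0,0],[-0.15,3,0,0,0]]'
python3 - <<'E'
from h import *
shot("scene","pics/scene6.png")
for k in(4,5,6):
    p=cv2.imread(f"pics/scene{k}.png").astype(int);d=np.load(f"pics/scene{k}.npy")
    M=(p[:,:,2]>70)&(p[:,:,1]>.65*p[:,:,2])&(p[:,:,0]<.3*p[:,:,2])&(d>.5);M[:208]=0;M[245:]=0;M[:,:260]=0;M[:,302:]=0
    v,u=np.nonzero(M);X=np.array([atd("scene",a,b,d[b,a]) for a,b in zip(u,v)])
    T=X[X[:,2]>.039]; q=T-np.r_[ORG,0]; c,s=np.cos(TH),np.sin(TH)
    L=np.c_[c*q[:,0]+s*q[:,1],-s*q[:,0]+c*q[:,1],q[:,2]]*1e3
    A=np.linalg.lstsq(np.c_[L[:,:2],np.ones(len(L))],L[:,2],rcond=None)[0]
    print(k,len(u),u.mean().round(2),v.mean().round(2),'disp mean',L.mean(0).round(1),'tilt',A[:2].round(3))
s=telemetry.observe();print(s['contact_force'],s['torque'],s['grip_force']); rel(-.053,.029,.03)
b=cv2.imread("pics/scene6.png")[175:275,235:335]
cv2.imwrite("pics/crop6.png",cv2.resize(b,None,fx=6,fy=6,interpolation=cv2.INTER_CUBIC))
E
```

```text
time: 7.07
tool_pos: [0.5549, 0.028, 0.2081]
tool_rot: [3.14, 0.005, 2.814]
contact_force: [4.7, -1.1, 9.4]
opening: 0.0391
grip_force: 6.8
4 325 281.34 224.83 disp mean [-8.5  0.8 44.8] tilt [-0.005  0.016]
5 319 281.39 224.92 disp mean [-8.   0.6 44.9] tilt [0.    0.008]
6 323 280.98 224.44 disp mean [-9.9  0.9 44.9] tilt [0.014 0.02 ]
[ 3.6857007  -1.30580492  9.8610753 ] [-0.0091915  -0.70456438 -0.25207591] 6.819278430193663
shift mm [ 1.3 -0.3  0. ] turn -0.0006161463608531648 t 7.1167 F [ 3.7 -1.3  9.9] open 0.03910220357849523 tip z 0.030038559797047032
```

View pics/crop6.png

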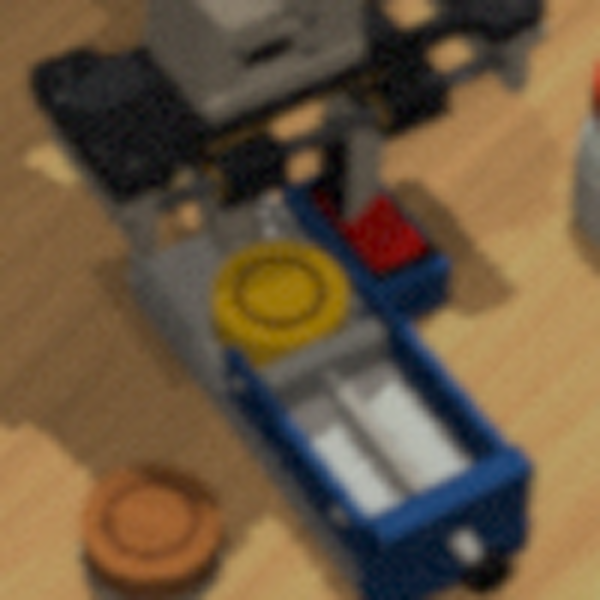

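The stamp followed the finger by about 2 mm, so the finger is holding it. It is flat, with the key still fully down and everything else in place. I'm handing it in.

```bash
python3 -m crank '[[-0.15,0,0,0,0],[-0.15,0,0,0,0],[-0.15,0,0,0,0],[-0.15,0,0,0,0],[-0.15,0,0,0,0],[-0.15,0,0,0,0]]' && python3 -c "
from cell import ticket
print(ticket.hand_in())"
```

```text
time: 7.62
tool_pos: [0.5548, 0.028, 0.208]
tool_rot: [3.14, 0.005, 2.814]
contact_force: [2.8, -0.6, 9.9]
opening: 0.039
grip_force: 6.8
the job is handed in; nothing more can be done
None
```

I handed the job in at 7.6 s: one finger is holding the red key fully down, and the other is holding the yellow stamp flat and at rest on the tongue, about 38 mm out.

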